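# Clamp a glued coffee carton in the ratchet clamp and keep it squeezed

## Robot

A 6-joint arm with a two-finger parallel gripper is mounted at the origin on the work surface. World frame = base frame: x ahead of the robot, y to its left, z up, the work surface at z = 0. Lengths are in mm, angles in degrees, forces in N, time in s.
With the tool pointing down it reaches from about 350 to 850 mm from the base axis. Payload 8.1 kg.
Tool frame: the origin (TCP) lies between the finger pads; the fingertips stand r.nose_length ahead of it and the grasp point (between the pads) lies 3 mm ahead of it (r.nose_length is the distance from the TCP to the fingertips, in mm); x points along the fingers, y is the direction in which the jaws open and shut, and the axes are right-handed (so a half turn about x gives the same grasp; the last joint's range is limited). The gripper opens to 85 mm and grips with 20 to 120 N. Pads are 22 mm wide; open, the fingers measure 114 mm over their backs; the gripper's body (76 mm by 85 mm) begins 54 mm behind the grasp point. The pads swing forward as they close: fully open they stand 13 mm farther back than shut.
Start: joints at [-75.195, 7.471, 85.268, -0, 87.261, -4.893], TCP at [202.26, -564.886, 253.292] pointing down, gripper open.
Joint ranges: [-169.43, 169.43], [-51.17, 129.36], [1.28, 143.12], [-76.62, 256.62], [0, 156.53], [-152.29, 152.29]. Speed limits (degrees/s): [136.94, 136.94, 159.86, 180, 180, 180].

## Interface

Orientations are given as [roll, pitch, yaw] about the fixed x, y, z axes, in that order (R = Rz(yaw) Ry(pitch) Rx(roll)).
In Python, from bench import sense, optics, order, r gives the robot as it stands.
- The arm moves only by the tool carry_out, never from a script. Its argument "commands" is one flat list of numbers, 7 for each row, row after row: the shift along the tool's x, y, z in m, then the turn, a rotation vector about the tool's x, y, z in degrees, then the closure, from -1 (fully open) to 1 (shut), so that 0 is half open. A call has 1 to 12 rows; each row is the pose to reach, as a shift and turn from the pose measured when the call began, along the tool's axes at that moment; what a row does not reach only later rows make up. A row lasts 1/8 s, in which the tool goes at most 62.5 mm and 10.7 degrees, less where a joint would pass 70% of its speed; a pose out of reach is approached as far as the arm can. A call with a gripper value outside its range is refused whole. The fingers move at their own pace and stop on an object; "grip_force" is the grip in N (left out, the last holds). Time passes only in rows, so rows that repeat a pose let the fingers close. It gives the time, the measured TCP pose, the force and the opening at its end, in the units of the state.
- sense(): the state, without advancing time (a new reading comes with each control period).
- optics.snapshot(name): name is "side" or "top" or "wrist"; returns (picture, depth): 480x640x3 uint8, red, green, blue; 480x640 float32, mm along the optical axis (not along the pixel's ray), 0 where there is no reading.
- optics.calibration(name): a dict with "mtx" (3x3 intrinsics, pixels), "extrinsics" (4x4, takes a point from camera to world coordinates). Camera axes: x right, y up, looking along -z (the intrinsics and any distortion apply to the point x, -y, -z); pixel columns grow to the right and rows downward; lengths in mm; the calibration is good to about 2 mm. A picture is of the moment at which its call begins: read the wrist's pose just before it. calibration takes no time and is no camera call; for the wrist camera it gives the pose at the moment of the call.
- order.hand_in(): hands the job in, once; it reports no verdict.
The state is a dict: "time": time; "joint_pos": joint angles; "qd": joint speeds; "joint_efforts": joint torques, N m; "tool_pos": TCP position; "tcp_rot": TCP orientation; "ft_force": force on the tool from outside, world axes, zero at the start; "wrist_torque": the same for the moment, N m; "finger_gap": finger opening in mm.
Only numpy, scipy, OpenCV 4.12 (cv2) and the standard library are available. Lean on these libraries where they do the work, as an engineer would, in place of code of your own. Each camera call takes 0.05 s, during which the arm holds its last target. There are 200 camera calls.

## Task

Stand the tall square carton upright on the bed of the bench clamp, in the middle and square in front of the wooden end stop, and let go of it; then pump the ratchet trigger, squeezing its roller towards the fixed grip again and again, until the jaw's sprung wooden pad presses the carton against the stop and is pushed in about half its travel - much more crushes the carton. Move the jaw only with the trigger, never by hand, and leave the other things where they stand. Finish while still holding the trigger squeezed, so that the pad stays pushed in.

Things in the scene. Friction and masses are not known exactly. Their poses are not given: they have to be found in the camera images.
- carton_center (a point): centre of the tall square cardboard carton to be clamped: 56 x 56 mm, 90 mm tall, upright, z up; about 0.2 kg, loose on the counter; x and y axes are square to its sides
- clamp: bench clamp, fixed; origin under its base plate on the centre line; x runs from grip to end stop, y across, z up. Base plate 8 mm thick, 90 wide, x = -130 to 185 mm; its top is the bed. Wooden end stop: face at x = 150 mm, 70 wide, 85 mm high. Housing x = -102 to -22 mm, 38 wide, 96 mm high. Jaw block 46 wide, 75 mm high, between housing and pad
- bed (a point): point on top of the bed (8 mm over the counter) right below the centre of a carton that touches the end stop (clamp x = 122 mm, y = 0); axes as the clamp's
- grip (a point): centre of the rear (-x) face of the fixed grip, an upright wooden bar 14 mm thick along x, 40 mm wide, top 150 mm above the counter; the point lies at the height of the roller, 134 mm up; axes as the clamp's. The space behind this face is free
- roller (a point): centre of the trigger's roller, a grey cylinder 16 mm across, 50 mm long along the clamp's y, 132 to 134 mm up, on an upright lever in front (+x) of the grip; nothing in front of it is higher than 98 mm. At rest its front is 60 mm ahead of the grip's rear face, fully squeezed 36 mm, so both can be pinched together from above
- trigger (a joint): angle of the trigger lever: 0 at rest (roller leaning away from the grip), 0.48 rad fully squeezed (roller moved 24 mm towards the grip, clamp -x). Its pivot is 50 mm below the roller. A spring brings it back: about 2.5 N at the roller at rest, 5 N fully squeezed; pushing the jaw adds 2 N plus 0.7 of the pad's force
- jaw (a joint): travel of the jaw along clamp x to the end stop, m, 0 to 0.095; starts at 0 to 0.025. Pawl pushes it over teeth of 5 mm pitch: 0.7 mm per mm of roller travel once a tooth is found (up to 5 mm of jaw travel lost per squeeze); a full squeeze gives about 15 mm. It stays (3 N drag) when the trigger goes back, but a pushed-in pad shoves it back till under 2 mm is left: pressing harder needs the trigger held
- pad (a joint): how far the jaw's sprung pad is pushed into the jaw, m: 0 free, 0.016 at its end; 1.5 N per mm. About half, 8 mm, is right; the carton is crushed over 13 mm; under 3.5 mm is too loose
- pad_face (a point): centre of the pad's front face, 48 mm above the counter; pad 50 mm wide, 54 mm tall; at rest the gap to a carton touching the end stop is 60 mm minus the jaw's travel; axes as the clamp's
- squat_carton: bystander: low cardboard carton, 80 x 80 mm, 45 mm tall; origin under its centre
- bowl_near: bystander: white cupping bowl, 86 mm across the rim, 60 mm tall, standing between the clamp and the robot; origin under its centre
- bowl_far: bystander: white cupping bowl like the other, beyond the clamp; origin under its centre
- jar: bystander: glass jar with wooden cap, 70 mm across, 100 mm tall; origin under its centre
- tin: bystander: metal tin with paper label, 72 mm across, 110 mm tall; origin under its centre
- spoon: bystander: cupping spoon lying flat, 170 mm long
- mug: bystander: white mug, 80 mm across, 85 mm tall; origin under its centre
Not all that is in view belongs to the job. Leave any yellow look-alike of the part that bears carton_center alone.

How it is judged (in metres and radians):
On the way, in this order (a step that is already met when the one before it is completed fails the run):
1. the carton stands upright on the bed before the end stop, square and in the middle, let go of, the jaw's pad not yet pushed in (x of carton_center in the frame of clamp between 0.085 and 0.13 m and y of carton_center in the frame of clamp between -0.02 and 0.02 m and z of carton_center in the frame of clamp between 0.046 and 0.06 m and angle between carton_center's own z axis and vertical below 0.12 rad and (angle between the x axis of carton_center and the x axis of clamp, either way round below 0.2 rad or angle between the y axis of carton_center and the x axis of clamp, either way round below 0.2 rad) and contact force between the arm and carton below 0.1 N and value of joint pad below 0.002 m), for 0.2 s.
2. the pad presses the carton against the end stop (x of carton_center in the frame of clamp between 0.116 and 0.13 m and y of carton_center in the frame of clamp between -0.02 and 0.02 m and z of carton_center in the frame of clamp between 0.046 and 0.06 m and angle between carton_center's own z axis and vertical below 0.12 rad and (angle between the x axis of carton_center and the x axis of clamp, either way round below 0.2 rad or angle between the y axis of carton_center and the x axis of clamp, either way round below 0.2 rad) and contact force between pad and carton above 1 N), for 0.2 s.
At the end, for the whole second after the job is handed in: Carton upright on the bed (0.12 rad), square (0.2 rad), within 20 mm of the centre line, against the stop, at rest; pad pressing it with over 3 N, pushed in 3.5 to 13 mm; the fingers still push the trigger off its rest and the robot does not touch the carton (x of carton_center in the frame of clamp between 0.116 and 0.13 m and y of carton_center in the frame of clamp between -0.02 and 0.02 m and z of carton_center in the frame of clamp between 0.046 and 0.06 m and angle between carton_center's own z axis and vertical below 0.12 rad and (angle between the x axis of carton_center and the x axis of clamp, either way round below 0.2 rad or angle between the y axis of carton_center and the x axis of clamp, either way round below 0.2 rad) and value of joint pad between 0.0035 and 0.013 m and contact force between pad and carton above 3 N and contact force between the arm and carton below 0.3 N and contact force between the fingers and trigger above 1 N and value of joint trigger above 0.03 rad and linear speed of carton below 0.02 m/s); the arm keeps its last pose, push and grip.
It fails at once if the carton is crushed: the pad is pushed in more than 13.5 mm (value of joint pad above 0.0135 m).
It fails at once if the jaw or pad is pushed by hand (contact force between the arm and jaw above 5 N).
It fails at once if the carton is knocked over (angle between carton_center's own z axis and vertical above 0.6 rad).
It fails at once if a bystander is moved more than 40 mm (distance of any of squat_carton, bowl_near, bowl_far, jar, tin, spoon, mug from where it was at the start of the episode above 0.04 m).
It also fails if it takes over 58 s, if anything falls off the work surface, if the arm or the gripper's body presses on something with over 40 N, if the wrist force passes 120 N, or if a joint passes its speed limit or range.

## Working session

There is one attempt and no reset: what is moved stays moved. The work goes in short steps, Python scripts to look and compute and a tool call to move; the robot and the scene stay as the last step left them, time stands still between calls to the robot, and variables do not carry over. Pictures are saved under pics/ and viewed, about 8 in all and at most 12, crops included, and the job is handed in when it is done.

Besides the shell and the picture viewer there is one more tool, called after ">>>" as name(argument=value, ...) on one line, values as JSON. carry_out: Moves the arm, as the interface text tells. Its arguments: {"type":"object","properties":{"commands":{"type":"array","items":{"type":"number"}},"grip_force":{"type":"number"}},"required":["commands"]}

```bash
mkdir -p pics; ls; cat > h.py <<'E'
import numpy as np, cv2
from bench import sense, optics, order, r
def snap(n,tag):
    c=optics.calibration(n); p,d=optics.snapshot(n)
    np.savez(f'pics/{tag}.npz',p=p,d=d,m=c['mtx'],e=c['extrinsics'])
    cv2.imwrite(f'pics/{tag}.png',p[:,:,::-1])
def world(tag,u,v,k=1):
    z=np.load(f'pics/{tag}.npz'); d=z['d'][v-k:v+k+1,u-k:u+k+1]; d=np.median(d[d>0])
    m=z['m']; q=np.array([(u-m[0,2])/m[0,0]*d,-(v-m[1,2])/m[1,1]*d,-d,1]); return (np.array(z['e'])@q)[:3]
def cloud(tag):
    z=np.load(f'pics/{tag}.npz'); d=z['d'].astype(float); m=z['m']; v,u=np.mgrid[:480,:640]
    q=np.stack([(u-m[0,2])/m[0,0]*d,-(v-m[1,2])/m[1,1]*d,-d,np.ones_like(d)],-1)
    return (q@np.array(z['e']).T)[...,:3],d>0,z['p']
E
python3 -c "
from h import *
snap('top','top0');snap('side','side0')
print(sense(),r.nose_length,optics.calibration('top'))"
```

```text
pics
{'time': 0.1, 'joint_pos': array([-7.51954473e+01,  7.51017289e+00,  8.53238286e+01,  1.32577976e-04,
        8.72610381e+01, -4.89162904e+00]), 'qd': array([ 0.06547368, -0.16004434, -0.0723271 , -0.0538379 , -0.06876955,
       -0.09494428]), 'joint_efforts': array([ 2.34022038e-03, -5.70950675e+01, -5.01942873e+01, -1.64585613e-04,
        8.00188689e-03,  1.45262140e-05]), 'tool_pos': array([ 202.1377755 , -564.43791842,  252.34807437]), 'tcp_rot': array([-94.97145753,  89.90496033, 104.72471774]), 'ft_force': array([-0.39812431,  0.15952169,  0.39044293]), 'wrist_torque': array([-0.02940087,  0.01892835,  0.01627837]), 'finger_gap': 85.04923720902548} 22.0 {'mtx': array([[454.0506551 ,   0.        , 319.1186795 ],
       [  0.        , 454.0506551 , 229.36106036],
       [  0.        ,   0.        ,   1.        ]]), 'extrinsics': array([[-1.64475508e-02,  9.91097011e-01, -1.32121884e-01,
         4.78164916e+02],
       [-9.99744965e-01, -1.42562024e-02,  1.75147097e-02,
         2.47843380e+01],
       [ 1.54752201e-02,  1.32376262e-01,  9.91078727e-01,
         9.82930135e+02],
       [ 0.00000000e+00,  0.00000000e+00,  0.00000000e+00,
         1.00000000e+00]])}
```

View pics/top0.png

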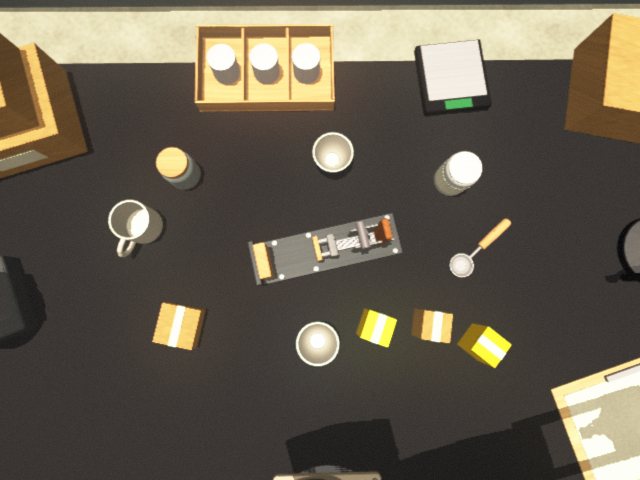

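View pics/side0.png

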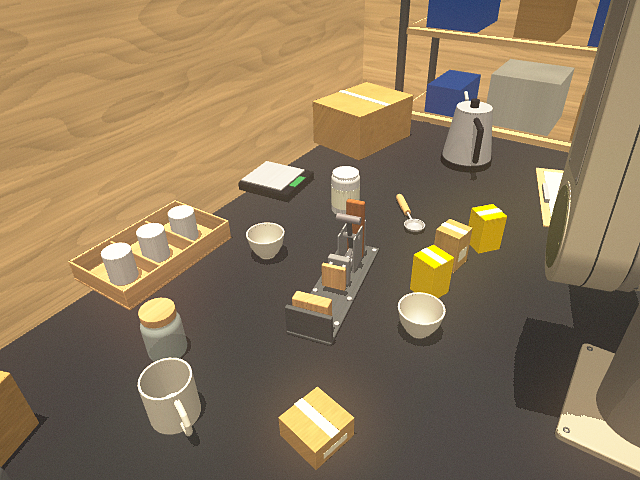

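The top view shows four cartons: yellow (378,328), brown (435,325), yellow (487,345) and squat brown (178,326). The brown tall one at (435,325) is the target, because the yellow ones are look-alikes. The clamp's stop is at (262,260) and its grip at (387,230). I'll confirm in a crop.

```bash
python3 -c "
from h import *
p=cv2.imread('pics/top0.png')
cv2.imwrite('pics/c1.png',cv2.resize(p[200:365,240:520],None,fx=2.8,fy=2.8,interpolation=cv2.INTER_CUBIC))
P,ok,rgb=cloud('top0')
def rect(sub,n):
    x=sub[:,:2].astype(np.float32); print(n,len(x),cv2.minAreaRect(x),np.median(sub[:,2]))
def box(u0,u1,v0,v1,z0,z1,n):
    s=P[v0:v1,u0:u1]; k=ok[v0:v1,u0:u1]&(s[...,2]>z0)&(s[...,2]<z1); rect(s[k],n)
box(405,460,300,350,82,98,'carton')
box(350,402,300,355,60,120,'yellow1')
box(455,520,315,375,60,120,'yellow2')
box(240,280,235,290,75,100,'stop')
box(370,405,210,250,140,160,'griptop')
box(350,377,215,260,118,150,'roller')
box(240,405,205,290,4,13,'plate')
box(305,325,225,270,60,85,'pad')
box(325,345,225,270,60,85,'jaw')
"
```

```text
carton 876 ((404.4344482421875, -216.17953491210938), (57.570796966552734, 56.52039337158203), 81.55030822753906) 90.30357276229779
yellow1 904 ((402.67584228515625, -102.87728881835938), (56.55328369140625, 56.24559020996094), 69.61204528808594) 90.25822626962173
yellow2 1052 ((364.05230712890625, -319.41314697265625), (57.786376953125, 56.7352409362793), 50.38629150390625) 89.82259518498216
stop 443 ((538.318115234375, 122.98965454101562), (70.22823333740234, 24.483333587646484), 12.25141429901123) 85.23781243992994
griptop 165 ((589.1640625, -116.24394226074219), (39.76780700683594, 13.863387107849121), 12.79275131225586) 149.770090196737
roller 229 ((579.9894409179688, -72.5982437133789), (50.18397521972656, 16.039432525634766), 11.87224292755127) 139.56006813127294
plate 4050 ((571.2379760742188, 1.93841552734375), (356.0826416015625, 182.60475158691406), 89.05841064453125) 8.344712012958553
pad 163 ((561.5977783203125, 10.46132755279541), (22.400611877441406, 48.49225997924805), 89.08837890625) 74.14314513649879
jaw 216 ((568.41552734375, -15.81062126159668), (25.981430053710938, 46.58091735839844), 88.84059143066406) 74.55967793179877
```

View pics/c1.png

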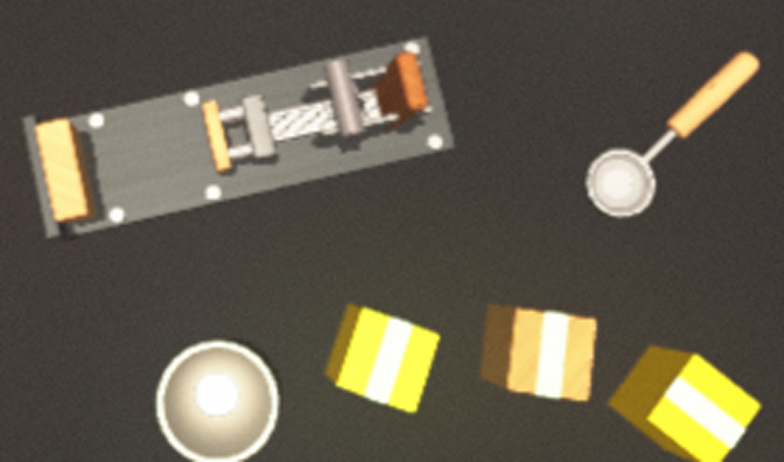

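The crop shows the brown tall carton at crop (552,355) between the two yellows. It is the only brown one with a 56 mm square and 90 mm top. Clamp axis direction ≈102.2°, bed point ≈(547,84).

```bash
cat >> h.py <<'E'
from scipy.spatial.transform import Rotation as Ro
def goal(x,y,z,jaw,q=True):
    s=sense(); R=Ro.from_euler('xyz',s['tcp_rot'],degrees=True); best=None
    for a in (jaw,jaw+180):
        yx=np.array([np.cos(np.radians(a)),np.sin(np.radians(a)),0]); tx=np.array([0,0,-1.])
        G=Ro.from_matrix(np.stack([tx,yx,np.cross(tx,yx)],1)); v=(R.inv()*G).as_rotvec(degrees=True)
        if best is None or np.linalg.norm(v)<np.linalg.norm(best): best=v
    print('t',round(s['time'],2),'pos',s['tool_pos'].round(1),'gap',round(s['finger_gap'],1),'F',s['ft_force'].round(1),'q6',s['joint_pos'].round(0))
    print('shift m',(R.inv().apply(np.array([x,y,z])-s['tool_pos'])/1000).round(4),'rot',best.round(1))
E
python3 -c "
from h import *
goal(404.4,-216.2,190,-8.45)"
```

```text
t 0.1 pos [ 202.1 -564.4  252.3] gap 85.0 F [-0.4  0.2  0.4] q6 [-75.   8.  85.   0.  87.  -5.]
shift m [ 0.0628 -0.2596 -0.3078] rot [-61.9  -0.1   0.1]
```

>>> carry_out(commands=[0.063,-0.26,-0.308,-62,0,0,-1,0.063,-0.26,-0.308,-62,0,0,-1,0.063,-0.26,-0.308,-62,0,0,-1,0.063,-0.26,-0.308,-62,0,0,-1,0.063,-0.26,-0.308,-62,0,0,-1,0.063,-0.26,-0.308,-62,0,0,-1,0.063,-0.26,-0.308,-62,0,0,-1,0.063,-0.26,-0.308,-62,0,0,-1,0.063,-0.26,-0.308,-62,0,0,-1,0.063,-0.26,-0.308,-62,0,0,-1,0.063,-0.26,-0.308,-62,0,0,-1], grip_force=30)

```text
time: 1.48
tool_pos: [404.1, -216.6, 189.9]
tcp_rot: [-157.2, 89.9, 104.4]
ft_force: [0.3, -0.4, 0.2]
finger_gap: 85.2
```

```bash
python3 -c "
from h import *
snap('wrist','w1')
P,ok,_=cloud('w1'); k=ok&(P[...,2]>85)&(P[...,2]<95)&(abs(P[...,1]+216)<50)&(abs(P[...,0]-404)<50)
print(k.sum(), cv2.minAreaRect(P[k][:,:2].astype(np.float32)))
goal(404.4,-216.2,65,-8.45)"
```

```text
7260 ((403.570556640625, -216.86920166015625), (56.534175872802734, 56.801570892333984), 80.82184600830078)
t 1.52 pos [ 404.2 -216.5  189.9] gap 85.4 F [-0.7  0.   0.1] q6 [-35. -13. 112.   0.  81. -26.]
shift m [ 0.1249  0.0003 -0.0002] rot [ 0.1 -0.1  0. ]
```

>>> carry_out(commands=[0.05,0,0,0,0,0,-1,0.1,0,0,0.7,0,0,-1,0.125,0,0,0.7,0,0,-1,0.125,0,0,0.7,0,0,-1,0.125,0,0,0.7,0,0,0.5,0.125,0,0,0.7,0,0,0.5,0.125,0,0,0.7,0,0,0.5,0.125,0,0,0.7,0,0,0.5,0.125,0,0,0.7,0,0,0.5], grip_force=30)

```text
time: 2.65
tool_pos: [405.4, -217.3, 66.9]
tcp_rot: [82.8, 89.9, -16.3]
ft_force: [-0.8, 0.2, 7.2]
finger_gap: 55.5
```

>>> carry_out(commands=[-0.04,0,0,0,0,0,0.5,-0.08,0,0,0,0,0,0.5,-0.12,0,0,0,0,0,0.5,-0.13,0,0,0,0,0,0.5,-0.13,0,0,0,0,0,0.5])

```text
time: 3.28
tool_pos: [405.3, -217.4, 197.1]
tcp_rot: [77.0, 89.8, -22.1]
ft_force: [0.3, 0.4, -2.3]
finger_gap: 55.8
```

```bash
python3 -c "
from h import *
x=np.radians(102.2);s=np.array([538.3,123.0])-44*np.array([np.cos(x),np.sin(x)]);print(s)
goal(s[0],s[1],195,12.2)"
```

```text
[547.59829104  79.99370065]
t 3.27 pos [ 405.3 -217.4  197.1] gap 55.8 F [ 0.3  0.4 -2.3] q6 [-35. -13. 111.   0.  82. -26.]
shift m [ 0.0022  0.0935 -0.3161] rot [-21.3   0.1  -0.2]
```

>>> carry_out(commands=[0.002,0.0145,-0.049,-4,0,0,0.5,0.002,0.0285,-0.097,-8,0,0,0.5,0.002,0.043,-0.145,-12,0,0,0.5,0.002,0.057,-0.193,-16,0,0,0.5,0.002,0.0715,-0.241,-20,0,0,0.5,0.002,0.085,-0.289,-21.3,0,0,0.5,0.002,0.0935,-0.316,-21.3,0,0,0.5,0.002,0.0935,-0.316,-21.3,0,0,0.5,0.002,0.0935,-0.316,-21.3,0,0,0.5,0.002,0.0935,-0.316,-21.3,0,0,0.5])

```text
time: 4.53
tool_pos: [546.9, 78.9, 194.4]
tcp_rot: [40.3, 89.8, -37.5]
ft_force: [0.9, -0.1, -2.1]
finger_gap: 55.2
```

```bash
python3 -c "
from h import *
snap('wrist','w2')
P,ok,_=cloud('w2')
k=ok&(P[...,2]>82)&(P[...,2]<89)&(P[...,1]>60)&(abs(P[...,0]-538)<60)
print('stop',k.sum(), cv2.minAreaRect(P[k][:,:2].astype(np.float32)) if k.sum()>20 else '')
k=ok&(P[...,2]>68)&(P[...,2]<80)&(P[...,1]<60)&(P[...,1]>-50)&(abs(P[...,0]-560)<60)
print('pad',k.sum(), cv2.minAreaRect(P[k][:,:2].astype(np.float32)) if k.sum()>20 else '')
goal(547.6,80,75,12.2)"
```

```text
stop 3992 ((537.5355834960938, 122.56565856933594), (69.69354248046875, 23.5556640625), 12.07986068725586)
pad 0 
t 4.58 pos [547.1  78.9 194.7] gap 55.6 F [-0.3 -0.3 -1.6] q6 [ 3.  2. 97. -0. 81. -9.]
shift m [ 0.1197  0.0005 -0.0012] rot [-0.1  0.1 -0.1]
```

View pics/w2.png

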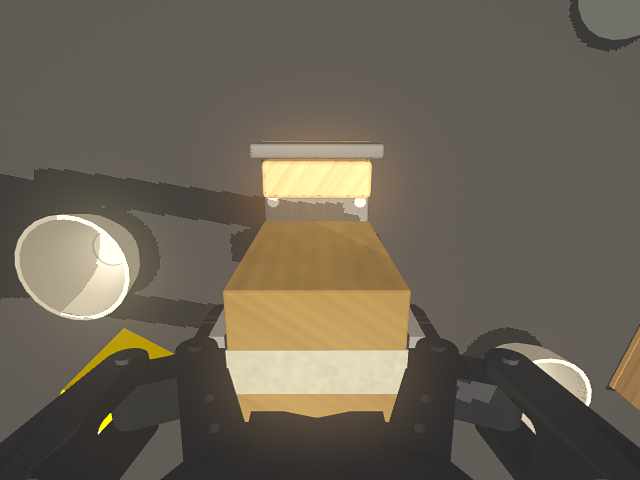

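The wrist view shows the carton held square, with the stop's top at (316,178) centred on it. Lowering it now.

>>> carry_out(commands=[0.04,0,0,0,0,0,0.5,0.08,0,0,0,0,0,0.5,0.105,0,0,0,0,0,0.5,0.115,0,0,0,0,0,0.5,0.119,0,0,0,0,0,0.5,0.119,0,0,0,0,0,0.5])

```text
time: 5.32
tool_pos: [548.2, 78.6, 76.8]
tcp_rot: [59.3, 89.7, -18.5]
ft_force: [0.3, 0.0, -2.5]
finger_gap: 55.7
```

>>> carry_out(commands=[0,0,0,0,0,0,-1,0,0,0,0,0,0,-1,0,0,0,0,0,0,-1,0,0,0,0,0,0,-1,0,0,0,0,0,0,-1,0,0,0,0,0,0,-1])

```text
time: 6.08
tool_pos: [548.1, 78.6, 76.7]
tcp_rot: [58.0, 89.7, -19.9]
ft_force: [0.2, -0.0, -0.3]
finger_gap: 85.7
```

>>> carry_out(commands=[-0.03,0,0,0,0,0,-1,-0.06,0,0,0,0,0,-1,-0.11,0,0,0,0,0,-1,-0.15,0,0,0,0,0,-1,-0.18,0,0,0,0,0,-1,-0.18,0,0,0,0,0,-1])

```text
time: 6.82
tool_pos: [549.0, 79.0, 260.2]
tcp_rot: [71.1, 89.4, -6.8]
ft_force: [-0.6, -0.3, -0.2]
finger_gap: 85.2
```

```bash
python3 -c "
from h import *
snap('wrist','w3');snap('top','t3')
cv2.imwrite('pics/t3c.png',cv2.resize(cv2.imread('pics/t3.png')[190:300,220:420],None,fx=4,fy=4))
for w in('w3','t3'):
  P,ok,_=cloud(w)
  k=ok&(P[...,2]>93)&(P[...,2]<106)&(abs(P[...,1]-80)<40)&(abs(P[...,0]-547)<45)
  print(w,k.sum(), cv2.minAreaRect(P[k][:,:2].astype(np.float32)) if k.sum()>20 else '',np.median(P[k][:,2]))
P,ok,_=cloud('top0')
k=ok&(P[...,2]>125)&(P[...,2]<148)&(np.hypot(P[...,0]-580,P[...,1]+73)<30); print('roller',P[k].mean(0),P[k].max(0))
goal(584,-94,260,102.2)
"
```

```text
w3 4690 ((548.1443481445312, 78.55242919921875), (56.30474090576172, 56.23643112182617), 12.040756225585938) 97.73777403692534
t3 41 ((529.5355834960938, 55.912635803222656), (8.630188941955566, 17.6046199798584), 6.342374801635742) 98.47796149727981
roller [579.47037715 -72.06472441 139.11741822] [605.51074448 -60.12392118 144.2073422 ]
t 6.92 pos [547.3  78.9 256.2] gap 85.8 F [ 0.1 -1.3 -0.1] q6 [ 3. -0. 93. -0. 87. -9.]
shift m [-0.0034 -0.0004  0.1767] rot [89.9 -0.1 -0.3]
```

The carton stands at (548.1,78.6), angle 12.0°, top at 97.7 mm, so it is upright, square and centred with about 4.5 mm to the stop. Next I go above the trigger with the jaws along clamp x.

>>> carry_out(commands=[-0.004,0,0.04,10,0,0,-1,-0.004,0,0.08,20,0,0,-1,-0.004,0,0.12,30,0,0,-1,-0.004,0,0.16,40,0,0,-1,-0.004,0,0.183,50,0,0,-1,-0.004,0,0.183,60,0,0,-1,-0.004,0,0.183,70,0,0,-1,-0.004,0,0.183,80,0,0,-1,-0.004,0,0.183,90,0,0,-1,-0.004,0,0.183,90,0,0,-1,-0.004,0,0.183,90,0,0,-1])

```text
time: 8.3
tool_pos: [585.2, -99.9, 259.4]
tcp_rot: [141.7, 89.9, -26.0]
ft_force: [0.9, 0.0, -0.4]
finger_gap: 85.2
```

```bash
python3 -c "
from h import *
snap('wrist','w4')
P,ok,_=cloud('w4')
for n,z0,z1,cx,cy,R in(('roller',132,146,580,-72,32),('grip',146,154,589,-116,32),('pad',68,80,563,5,45)):
  k=ok&(P[...,2]>z0)&(P[...,2]<z1)&(np.hypot(P[...,0]-cx,P[...,1]-cy)<R)
  print(n,k.sum(), cv2.minAreaRect(P[k][:,:2].astype(np.float32)) if k.sum()>20 else '')
goal(585.9,-100.1,125,102.2)
"
```

```text
roller 1573 ((579.3197631835938, -73.4930648803711), (50.52861785888672, 15.896800994873047), 12.250040054321289)
grip 1068 ((589.1926879882812, -117.29814910888672), (38.6488151550293, 13.602317810058594), 12.996482849121094)
pad 1722 ((565.0289306640625, -4.575578689575195), (49.9536018371582, 44.40827178955078), 12.190220832824707)
t 8.35 pos [585.3 -99.9 259.7] gap 85.4 F [-0.1 -0.2 -0.2] q6 [-15.   6.  86.  -0.  88.  63.]
shift m [ 0.1347  0.     -0.0002] rot [ 0.1 -0.1 -0.1]
```

View pics/w4.png

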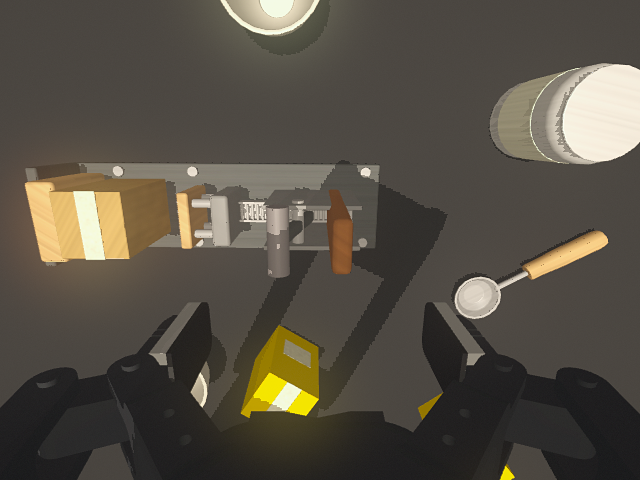

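The wrist view shows the roller at (278,240) and grip at (341,232), with the fingers straddling them at columns 185 and 450. The pad is about 35 mm from the carton.

>>> carry_out(commands=[0.05,0,0,0,0,0,-1,0.1,0,0,0,0,0,-1,0.13,0,0,0,0,0,-1,0.135,0,0,0,0,0,-1,0.135,0,0,0,0,0,-1])

```text
time: 8.98
tool_pos: [586.1, -100.2, 125.6]
tcp_rot: [145.7, 89.8, -21.9]
ft_force: [-0.4, -0.3, 0.2]
finger_gap: 85.1
```

```bash
cat >> h.py <<'E'
X=np.array([np.cos(np.radians(102.2)),np.sin(np.radians(102.2)),0])
def trig():
    s=sense(); R=Ro.from_euler('xyz',s['tcp_rot'],degrees=True)
    print('t',round(s['time'],2),'clampX of tool y',(R.as_matrix()[:,1]@X).round(3),'tcp along X',((s['tool_pos']-[587.2,-106,0])@X).round(1),'z',s['tool_pos'][2].round(1),'F along X',(s['ft_force']@X).round(1),s['ft_force'].round(1))
def gap(tag):
    P,ok,_=cloud(tag); C=np.array([548.1,78.55])
    L=(P[...,:2]-C)@X[:2]; Y=(P[...,:2]-C)@[-X[1],X[0]]
    for n,z0,z1,l0,l1 in(('carton',94,102,-40,40),('pad+jaw',66,80,-110,-28)):
        k=ok&(P[...,2]>z0)&(P[...,2]<z1)&(abs(Y)<(20 if n=='carton' else 23))&(L>l0)&(L<l1)
        if k.sum()>20: print(n,k.sum(),np.percentile(L[k],[1,99]).round(1))
        if n!='carton' and k.sum()>20: print(np.histogram(L[k],bins=np.arange(-110,-26,4)))
E
python3 -c "
from h import *
trig(); snap('side','s5'); snap('wrist','w5'); gap('w5'); gap('w4')
a=cv2.imread('pics/s5.png')[180:350,260:460]; cv2.imwrite('pics/s5c.png',cv2.resize(a,None,fx=3.5,fy=3.5,interpolation=cv2.INTER_CUBIC))"
```

```text
t 8.97 clampX of tool y -1.0 tcp along X 5.9 z 125.6 F along X -0.2 [-0.4 -0.3  0.2]
pad+jaw 6232 [-106.7  -28. ]
(array([ 436,  787,  645,  663,  346,    4,   16,   21,   25, 1228,  637,
        420,    0,    0,    0,    0,    0,    0,    0,    0]), array([-110, -106, -102,  -98,  -94,  -90,  -86,  -82,  -78,  -74,  -70,
        -66,  -62,  -58,  -54,  -50,  -46,  -42,  -38,  -34,  -30]))
carton 3442 [-28.4  26.8]
pad+jaw 2026 [-106.7  -28. ]
(array([119, 265, 240, 235, 149,   3,  11,   8,   7, 325, 242, 163,   0,
         0,   0,   0,   0,   0,   0,   0]), array([-110, -106, -102,  -98,  -94,  -90,  -86,  -82,  -78,  -74,  -70,
        -66,  -62,  -58,  -54,  -50,  -46,  -42,  -38,  -34,  -30]))
```

View pics/s5c.png

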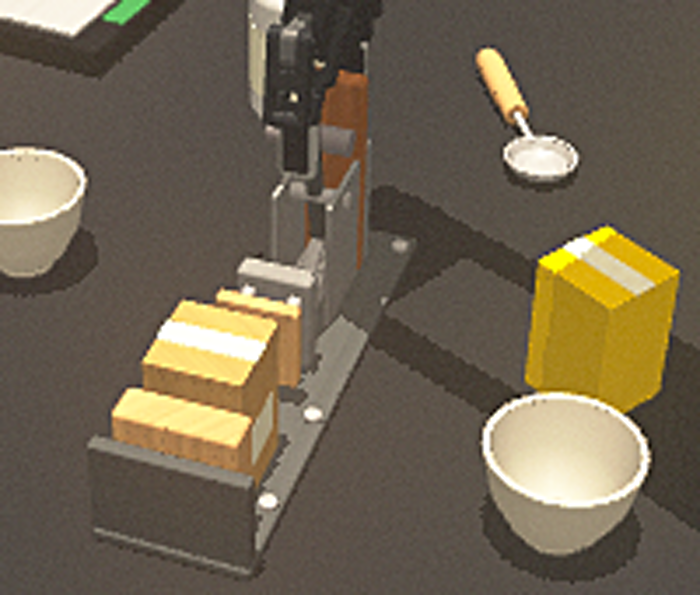

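The side crop shows the front finger ahead of the roller at (300,150), tip just below it. The gripper stays fully open and the arm shifts along clamp -x, so only the front finger pushes the roller. First squeeze:

>>> carry_out(commands=[0,0.007,0,0,0,0,-1,0,0.014,0,0,0,0,-1,0,0.021,0,0,0,0,-1,0,0.028,0,0,0,0,-1,0,0.029,0,0,0,0,-1,0,0.029,0,0,0,0,-1])

```text
time: 9.82
tool_pos: [594.1, -128.5, 128.5]
tcp_rot: [160.1, 89.5, -7.6]
ft_force: [0.1, 5.1, 3.4]
finger_gap: 85.4
```

```bash
python3 -c "
from h import *
trig(); snap('wrist','w6'); gap('w6')"
```

```text
t 9.82 clampX of tool y -1.0 tcp along X -23.5 z 128.5 F along X 5.0 [0.1 5.1 3.4]
pad+jaw 5537 [-92.2 -49.2]
(array([   0,    0,    0,    0, 1035,  703,  642,  599,  131,    3,   16,
         17,  365, 1370,  531,  125,    0,    0,    0,    0]), array([-110, -106, -102,  -98,  -94,  -90,  -86,  -82,  -78,  -74,  -70,
        -66,  -62,  -58,  -54,  -50,  -46,  -42,  -38,  -34,  -30]))
```

Works: the pad advanced about 14 mm (front L −63 → −49) at 5 N. Return and second squeeze.

>>> carry_out(commands=[0.002,-0.01,0,0,0,0,-1,0.003,-0.02,0,0,0,0,-1,0.003,-0.029,0,0,0,0,-1,0.003,-0.029,0,0,0,0,-1,0.003,-0.029,0,0,0,0,-1,0.003,-0.022,0,0,0,0,-1,0.003,-0.015,0,0,0,0,-1,0.003,-0.008,0,0,0,0,-1,0.003,-0.002,0,0,0,0,-1,0.003,0,0,0,0,0,-1,0.003,0,0,0,0,0,-1])

```text
time: 11.25
tool_pos: [594.5, -128.4, 125.9]
tcp_rot: [170.5, 89.5, 2.9]
ft_force: [-1.3, 5.4, 3.6]
finger_gap: 84.9
```

```bash
python3 -c "
from h import *
trig(); snap('wrist','w7'); gap('w7')"
```

```text
t 11.25 clampX of tool y -1.0 tcp along X -23.4 z 125.9 F along X 5.5 [-1.3  5.4  3.6]
pad+jaw 3600 [-77.5 -42.4]
(array([   0,    0,    0,    0,    0,    0,    0,    1, 1399,  672,  661,
        524,   34,    3,   21,   13,  261,   11,    0,    0]), array([-110, -106, -102,  -98,  -94,  -90,  -86,  -82,  -78,  -74,  -70,
        -66,  -62,  -58,  -54,  -50,  -46,  -42,  -38,  -34,  -30]))
```

>>> carry_out(commands=[0.001,-0.01,0,0,0,0,-1,0.001,-0.02,0,0,0,0,-1,0.001,-0.029,0,0,0,0,-1,0.001,-0.029,0,0,0,0,-1,0.001,-0.029,0,0,0,0,-1,0.001,-0.023,0,0,0,0,-1,0.001,-0.018,0,0,0,0,-1,0.001,-0.013,0,0,0,0,-1,0.001,-0.008,0,0,0,0,-1,0.001,-0.004,0,0,0,0,-1,0.001,0,0,0,0,0,-1,0.001,0,0,0,0,0,-1])

```text
time: 12.8
tool_pos: [594.6, -127.6, 125.4]
tcp_rot: [-174.4, 89.5, 17.9]
ft_force: [-2.8, 8.0, 5.6]
finger_gap: 85.2
```

```bash
cat >> h.py <<'E'
def edges(tag):
    P,ok,_=cloud(tag); C=np.array([548.1,78.55])
    L=(P[...,:2]-C)@X[:2]; Y=(P[...,:2]-C)@[-X[1],X[0]]
    h,b=np.histogram(L[ok&(P[...,2]>70)&(P[...,2]<79)&(abs(Y)<22)&(L>-115)&(L<-10)],bins=np.arange(-115,-9)); on=h>25
    i=np.flatnonzero(np.diff(np.r_[0,on,0])); print(tag,[(b[a],b[c],h[a:c].sum()) for a,c in zip(i[::2],i[1::2])])
E
python3 -c "
from h import *
trig(); snap('wrist','w8'); snap('top','t8'); snap('side','s8')
for t in 'w5 w6 w7 w8 top0 t8'.split(): edges(t)
a=cv2.imread('pics/s8.png')[180:350,260:460]; cv2.imwrite('pics/s8c.png',cv2.resize(a,None,fx=3.5,fy=3.5,interpolation=cv2.INTER_CUBIC))"
```

```text
t 12.8 clampX of tool y -1.0 tcp along X -22.7 z 125.4 F along X 8.5 [-2.8  8.   5.6]
w5 [(np.int64(-107), np.int64(-91), np.int64(2549)), (np.int64(-73), np.int64(-63), np.int64(1778)), (np.int64(-30), np.int64(-27), np.int64(1189))]
w6 [(np.int64(-93), np.int64(-76), np.int64(2646)), (np.int64(-59), np.int64(-48), np.int64(1789))]
w7 [(np.int64(-78), np.int64(-61), np.int64(2749))]
w8 [(np.int64(-64), np.int64(-48), np.int64(2534))]
top0 []
t8 []
```

View pics/w8.png

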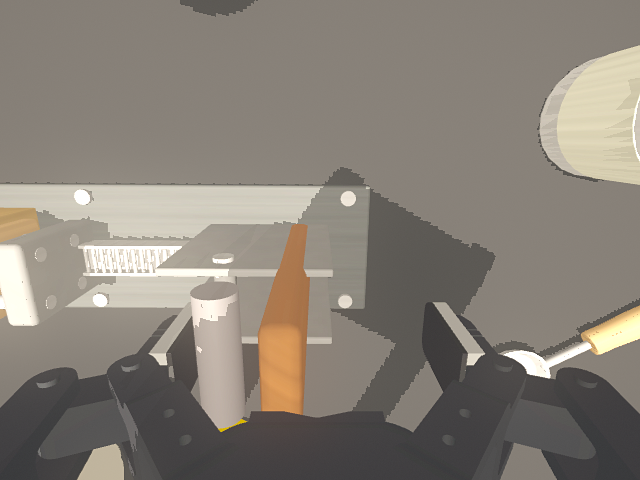

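View pics/s8c.png

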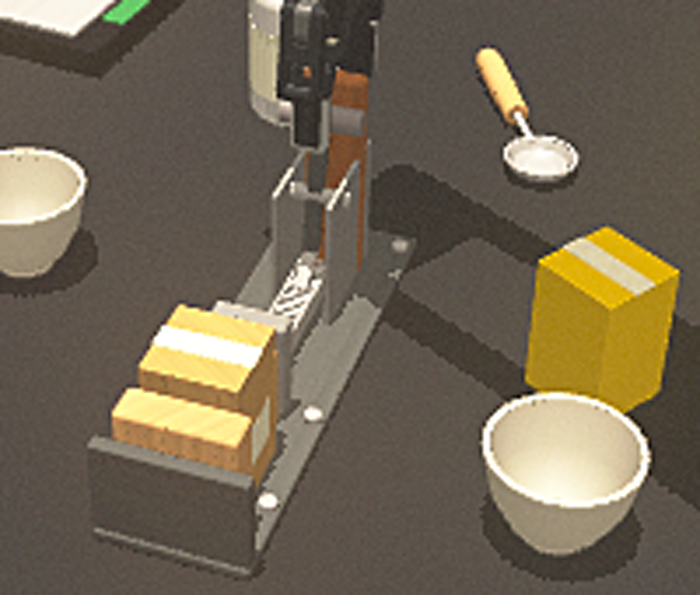

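The wrist view shows the jaw block at (40,260) still clear of the fingers. The side crop shows the carton between jaw and stop. Force rose from 5.5 to 8.5 N and the jaw geometry gives about 3 mm of pad, so it is pressing lightly. Fourth squeeze will be gradual.

>>> carry_out(commands=[0,-0.01,0,0,0,0,-1,0,-0.02,0,0,0,0,-1,0,-0.028,0,0,0,0,-1,0,-0.028,0,0,0,0,-1,0,-0.028,0,0,0,0,-1])

```text
time: 13.58
tool_pos: [588.8, -100.3, 125.5]
tcp_rot: [-178.7, 89.5, 13.6]
ft_force: [-0.1, -0.4, 0.4]
finger_gap: 85.3
```

```bash
python3 -c "
from h import *
trig(); snap('wrist','w9'); edges('w9')"
```

```text
t 13.57 clampX of tool y -1.0 tcp along X 5.2 z 125.5 F along X -0.4 [-0.1 -0.4  0.4]
w9 [(np.int64(-67), np.int64(-51), np.int64(2675)), (np.int64(-34), np.int64(-22), np.int64(2344))]
```

>>> carry_out(commands=[0,0.006,0,0,0,0,-1,0,0.01,0,0,0,0,-1,0,0.014,0,0,0,0,-1,0,0.014,0,0,0,0,-1,0,0.014,0,0,0,0,-1])

```text
time: 14.25
tool_pos: [591.8, -112.9, 126.0]
tcp_rot: [-162.6, 89.4, 29.7]
ft_force: [-2.5, 8.6, 5.4]
finger_gap: 85.3
```

```bash
python3 -c "
from h import *
trig(); snap('wrist','w10'); edges('w10')"
```

```text
t 14.25 clampX of tool y -1.0 tcp along X -7.7 z 126.0 F along X 8.9 [-2.5  8.6  5.4]
w10 [(np.int64(-64), np.int64(-48), np.int64(2691)), (np.int64(-34), np.int64(-29), np.int64(608))]
```

Pad pushed in about 4 mm (jaw-to-pad spacing 18 → 14). Going 5 mm more on the roller.

>>> carry_out(commands=[0,0.003,0,0,0,0,-1,0,0.005,0,0,0,0,-1,0,0.005,0,0,0,0,-1,0,0.005,0,0,0,0,-1])

```text
time: 14.8
tool_pos: [592.6, -115.9, 126.5]
tcp_rot: [-142.9, 89.4, 49.5]
ft_force: [-5.9, 11.1, 8.6]
finger_gap: 85.1
```

```bash
python3 -c "
from h import *
trig(); snap('wrist','w11'); edges('w11'); snap('top','t11')
def fine(tag):
    P,ok,_=cloud(tag); C=np.array([548.1,78.55])
    L=(P[...,:2]-C)@X[:2]; Y=(P[...,:2]-C)@[-X[1],X[0]]
    m=ok&(P[...,2]>72)&(P[...,2]<79)&(abs(Y)<22)
    h,b=np.histogram(L[m&(L>-70)&(L<-20)],bins=np.arange(-70,-19)); print(tag,list(zip(b.astype(int).tolist(),h.tolist())))
for t in('w9','w10','w11'): fine(t)
"
```

```text
t 14.8 clampX of tool y -1.0 tcp along X -10.8 z 126.5 F along X 12.1 [-5.9 11.1  8.6]
w11 [(np.int64(-62), np.int64(-46), np.int64(2678)), (np.int64(-34), np.int64(-31), np.int64(358))]
w9 [(-70, 0), (-69, 0), (-68, 2), (-67, 68), (-66, 226), (-65, 198), (-64, 193), (-63, 154), (-62, 153), (-61, 157), (-60, 147), (-59, 164), (-58, 165), (-57, 134), (-56, 169), (-55, 157), (-54, 139), (-53, 122), (-52, 77), (-51, 16), (-50, 0), (-49, 0), (-48, 0), (-47, 0), (-46, 0), (-45, 0), (-44, 0), (-43, 0), (-42, 0), (-41, 0), (-40, 0), (-39, 0), (-38, 0), (-37, 0), (-36, 0), (-35, 9), (-34, 155), (-33, 258), (-32, 207), (-31, 171), (-30, 157), (-29, 143), (-28, 155), (-27, 167), (-26, 128), (-25, 87), (-24, 238), (-23, 236), (-22, 25), (-21, 0)]
w10 [(-70, 0), (-69, 0), (-68, 0), (-67, 0), (-66, 0), (-65, 2), (-64, 75), (-63, 212), (-62, 215), (-61, 180), (-60, 180), (-59, 151), (-58, 155), (-57, 158), (-56, 152), (-55, 139), (-54, 154), (-53, 158), (-52, 149), (-51, 144), (-50, 105), (-49, 74), (-48, 21), (-47, 0), (-46, 0), (-45, 0), (-44, 0), (-43, 0), (-42, 0), (-41, 0), (-40, 0), (-39, 0), (-38, 0), (-37, 0), (-36, 0), (-35, 7), (-34, 100), (-33, 134), (-32, 89), (-31, 36), (-30, 31), (-29, 14), (-28, 3), (-27, 0), (-26, 0), (-25, 0), (-24, 0), (-23, 0), (-22, 0), (-21, 0)]
w11 [(-70, 0), (-69, 0), (-68, 0), (-67, 0), (-66, 0), (-65, 0), (-64, 0), (-63, 5), (-62, 113), (-61, 222), (-60, 206), (-59, 188), (-58, 142), (-57, 163), (-56, 147), (-55, 154), (-54, 145), (-53, 157), (-52, 143), (-51, 152), (-50, 157), (-49, 137), (-48, 99), (-47, 75), (-46, 8), (-45, 0), (-44, 0), (-43, 0), (-42, 0), (-41, 0), (-40, 0), (-39, 0), (-38, 0), (-37, 0), (-36, 0), (-35, 3), (-34, 67), (-33, 91), (-32, 46), (-31, 16), (-30, 5), (-29, 0), (-28, 0), (-27, 0), (-26, 0), (-25, 0), (-24, 0), (-23, 0), (-22, 0), (-21, 0)]
```

>>> carry_out(commands=[0,0.002,0,0,0,0,-1,0,0.004,0,0,0,0,-1,0,0.004,0,0,0,0,-1,0,0.004,0,0,0,0,-1])

```text
time: 15.4
tool_pos: [593.0, -117.6, 126.6]
tcp_rot: [-126.6, 89.2, 65.8]
ft_force: [-5.1, 12.6, 7.0]
finger_gap: 85.5
```

```bash
python3 -c "
from h import *
trig(); snap('wrist','w12'); edges('w12'); goal(592.8,-117,126,102.2); snap('side','s12'); trig()
P,ok,_=cloud('w12'); C=np.array([548.1,78.55])
L=(P[...,:2]-C)@X[:2]; Y=(P[...,:2]-C)@[-X[1],X[0]]
h,b=np.histogram(L[ok&(P[...,2]>72)&(P[...,2]<79)&(abs(Y)<22)],bins=np.arange(-65,-25)); print(list(zip(b.tolist(),h.tolist())))
a=cv2.imread('pics/s12.png')[180:350,260:460]; cv2.imwrite('pics/s12c.png',cv2.resize(a,None,fx=3.5,fy=3.5,interpolation=cv2.INTER_CUBIC))"
```

```text
t 15.4 clampX of tool y -1.0 tcp along X -12.5 z 126.6 F along X 13.4 [-5.1 12.6  7. ]
w12 [(np.int64(-61), np.int64(-45), np.int64(2630)), (np.int64(-34), np.int64(-31), np.int64(293))]
t 15.45 pos [ 593.  -117.6  126.6] gap 85.4 F [-3.7 13.1  7.2] q6 [-17.  13.  92.   1.  74.  61.]
shift m [ 0.0006 -0.0006  0.    ] rot [ 0.2 -0.5  0.6]
t 15.5 clampX of tool y -1.0 tcp along X -12.5 z 126.6 F along X 12.9 [-4.3 12.3  6.4]
[(-65, 0), (-64, 0), (-63, 0), (-62, 2), (-61, 68), (-60, 212), (-59, 214), (-58, 209), (-57, 148), (-56, 153), (-55, 133), (-54, 156), (-53, 153), (-52, 139), (-51, 153), (-50, 150), (-49, 148), (-48, 135), (-47, 94), (-46, 76), (-45, 22), (-44, 1), (-43, 0), (-42, 0), (-41, 0), (-40, 0), (-39, 0), (-38, 0), (-37, 0), (-36, 0), (-35, 3), (-34, 52), (-33, 78), (-32, 26), (-31, 10), (-30, 0), (-29, 0), (-28, 0), (-27, 0)]
```

View pics/s12c.png

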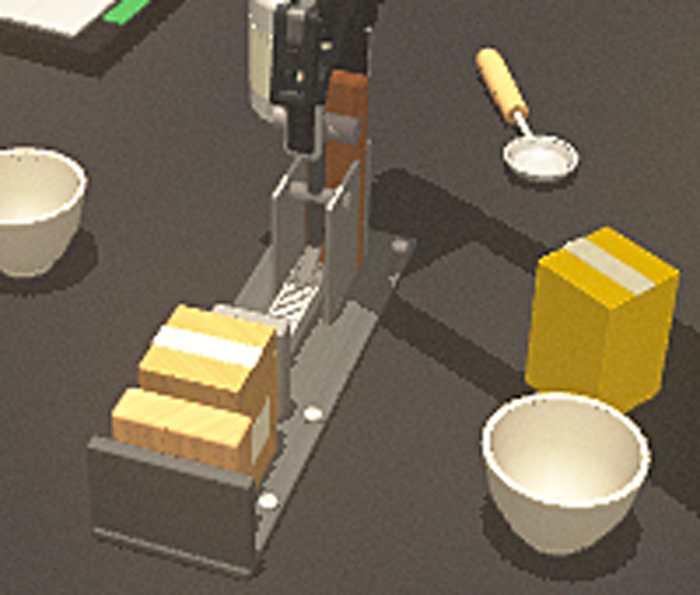

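Three estimates put the pad at about 7 mm: jaw-to-pad spacing 18 → 11 mm, jaw advance, and 13 N at the roller. That is well inside 3.5–13 mm. The side crop shows the carton upright and square against the stop at (205,380).

```bash
python3 -c "
from h import *
print(order.hand_in())"
```

```text
the job is handed in; nothing more can be done
None
```

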